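Refit the support plate of a moist chamber

ROBOT

A 6-joint arm with a two-finger parallel gripper is mounted at the origin on a cart in front of the work surface, level with it; the furniture and walls round the work are solid. World frame = base frame: x ahead of the robot, y to its left, z up, the work surface at z = 0. Lengths are in m, angles in rad, forces in N, time in s.
With the tool pointing down it reaches from about 0.375 to 0.9 m from the base axis. Payload 3.1 kg.
Tool frame: the origin (TCP) lies midway between the tips of the shut fingers; the grasp point (between the pads) lies 19 mm behind it; z points along the fingers, y is the line along which they close (so a half turn about z gives the same grasp; the last joint's range is limited). The gripper opens to 85 mm and grips with 20 to 120 N. Pads are 22 mm wide; open, the fingers measure 114 mm over their backs; the gripper's body (76 mm by 85 mm) begins 54 mm behind the grasp point. The pads swing forward as they close: fully open they stand 13 mm farther back than shut.
Start: joints at [0.996, 0.527, 1.433, -0, 1.181, -0.178], TCP at [0.242, 0.576, 0.231] pointing down, gripper open.
Joint ranges: [-3.08, 3.08], [-0.75, 2.2], [0.22, 2.44], [-1.43, 4.57], [0, 2.65], [-2.85, 2.85]. Speed limits (rad/s): [2.79, 2.79, 3.14, 3.14, 3.14, 3.14].

INTERFACE

Orientations are given as a unit quaternion [x, y, z, w].
In Python, from station import manip gives the robot as it stands.
- The arm moves only by the tool step_arm, never from a script. Its argument "targets" is text: rows parted by semicolons, each of 4 numbers parted by spaces: the shift along the tool's x, y, z in mm, then the turn about the tool's z in degrees. A call has 1 to 12 rows; each row is the pose to reach, as a shift and turn from the pose commanded when the call began, along the tool's axes at that moment; what a row does not reach only later rows make up. A row lasts 1/10 s, in which the tool goes at most 50 mm and 8.59 degrees, less where a joint would pass 70% of its speed; a pose out of reach is approached as far as the arm can. A call with a gripper value outside its range is refused whole. "gripper" is the closure, from 0 (fully open) to 1 (shut), set as the call begins (left out, the last holds). The fingers move at their own pace and stop on an object; "squeeze" is the grip in N (left out, the last holds). Time passes only in rows, so rows that repeat a pose let the fingers close. It gives the time, the measured TCP pose, the force, the opening and the grip force at its end, in the units of the state.
- manip.sense(): the state, without advancing time (a new reading comes with each control period).
- manip.snapshot(name): name is "side" or "top" or "wrist"; returns the picture (420x560x3 uint8, red, green, blue); there is no depth.
- manip.get_calibration(name): a dict with "fov_y" (degrees; the focal length in pixels is half the picture's height over the tangent of half this angle, whatever the lens; pixels are square), "cx", "cy" (the principal point, pixels), "extrinsics" (4x4, takes a point from camera to world coordinates); the wrist camera has in their place "tool_from_camera" (4x4, takes a point from camera to tool coordinates, whose origin is the TCP and whose axes are the flange's). Camera axes: x right, y down, z forward; pixel columns grow to the right and rows downward; lengths in m; the calibration is good to about 2 mm. A picture is of the moment at which its call begins: read the wrist's pose just before it. get_calibration takes no time and is no camera call.
- manip.sign_off(): hands the job in; it is judged then, once.
Trained networks look in the newest picture that a camera, given by its name, has taken for a name from the list of things; names that differ only in an ending like _2 or _b are one class to them, and where a whole thing is asked for, a point or a joint stands for the part that bears it (a point fixed in the world has none). Each returns a list of dicts, best first, with "p" (0 to 1); they miss things now and then, are a little off and sometimes report something else, mostly with a low value. They report only what shows in the picture. A call takes as long as a camera call. They do not tell look-alikes from the thing itself.
- manip.recognise(camera, query): "position" ([column, row] in pixels, amid what is visible of it).
- manip.masks_of(camera, query): "pixels" (420x560 bool, what is visible of it) and "position" ([column, row] in pixels, amid what is visible of it).
- manip.mark_of(camera, query): "position" ([column, row] in pixels: a listed point, or the origin of a listed thing).
The state is a dict: "t": time; "q": joint angles; "qd": joint speeds; "tau": joint torques, N m; "tcp_pos": TCP position; "tool_rot": TCP orientation; "force": force on the tool from outside, world axes, zero at the start; "ft_torque": the same for the moment, N m; "finger_gap": opening from 0.0 (shut) to 1.0 (fully open); "gripper_force": force on a finger pad.
Only numpy, scipy, OpenCV 4.12 (cv2) and the standard library are available. Lean on these libraries where they do the work, as an engineer would, in place of code of your own. Each camera call takes 0.05 s, during which the arm holds its last target. There are 200 camera calls.

TASK

Put the long dark steel plate back into the grey moist chamber: it is longer than the chamber's opening, so tilt it, pass one end under an end lip, then bring it down flat onto the inner ledges. Leave it centred with both of its ends under the end lips, let go of it, and do not disturb the shorter blue plate, the stain bottle or the beaker.

Things in the scene. Friction and masses are not known exactly. Their poses are not given: they have to be found in the camera images.
- chamber: grey open box fixed to the bench, 212 (its x) x 118 (y) x 41 mm high, walls 4; origin: centre of underside. Cavity 204 x 110; a ledge 20 wide all round inside, top 12 above bench. From each end wall a lip with blue edge reaches 40 inwards, underside 38, top 41 above bench (26 of room over the ledge). Opening between lips 124 (x) x 110 (y). Both ends alike
- plate_grip (a point): centre of the orange grip of the loose dark steel plate, 0.15-0.31 kg. Plate 150 mm long (x) x 90 wide (y) x 6 thick, ends alike, z its upward normal. Grip upright at its middle: head 16 (x) x 34 (y) x 30 mm high on a narrower stem; this point is 37 above the plate's underside, the head's top 52. With the plate on the ledges it is 49 mm above the bench
- short_plate_grip (a point): same point (centre of the orange grip, 37 mm above the underside) of the plate that does not belong: blue plastic, 100 mm long (x) x 90 mm x 6 mm, with the same grip; the two plates lie on the bench to the left and right of the chamber, either way round
- stain: amber dropper bottle with black cap, 32 mm across, 86 mm high, loose, standing beyond the chamber; origin at the centre of its underside
- beaker: small glass beaker, 60 mm across, 70 mm high, loose, standing beyond the chamber; origin at the centre of its underside
- eyepieces (a point): obstacle to keep the arm clear of: front end of the eyepieces of the fixed black microscope that stands beyond the right-hand plate. They reach 55 mm to either side (y) of this point and 30 mm above and below it; the microscope lies behind it (+x). Nothing of it comes nearer the robot than this point. Swing the arm past it drawn in or low
Things that resemble listed ones, but are neither listed nor needed, are in the scene too. Leave any turquoise look-alike of the part that bears plate_grip alone.

How it is judged:
By the outcome, as a careful person would: the job done as asked, in the order asked, and still so for the second after the job is handed in, with the robot touching nothing.
It also fails if it takes over 45 s, if anything falls off the work surface, if the arm or the gripper's body presses on something with over 40 N, if the wrist force passes 120 N, or if a joint passes its speed limit or range.

## Working session

There is one attempt and no reset: what is moved stays moved. The work goes in short steps, Python scripts to look and compute and a tool call to move; the robot and the scene stay as the last step left them, time stands still between calls to the robot, and variables do not carry over. Pictures are saved under pics/ and viewed, at most 10 in all, crops included, and the job is handed in when it is done.

Besides the shell and the picture viewer there is one more tool, called after "Request:" by a JSON object that holds its "api" and its "payload", one argument or row to a line. step_arm: Moves the arm, as the interface text tells. Its arguments: {"type":"object","properties":{"targets":{"type":"string"},"gripper":{"type":"number"},"squeeze":{"type":"number"}},"required":["targets"]}

```bash
mkdir -p pics
cat > h.py <<'E'
import numpy as np, cv2
from scipy.spatial.transform import Rotation as R
from station import manip
def cal(n):
    c=manip.get_calibration(n); f=210/np.tan(np.radians(c["fov_y"])/2)
    if n=="wrist":
        s=manip.sense(); T=np.eye(4); T[:3,:3]=R.from_quat(s["tool_rot"]).as_matrix(); T[:3,3]=s["tcp_pos"]
        E=T@np.array(c["tool_from_camera"])
    else: E=np.array(c["extrinsics"])
    return f,c["cx"],c["cy"],E
def ray(C,p):
    f,cx,cy,E=C; return E[:3,3],E[:3,:3]@np.array([(p[0]-cx)/f,(p[1]-cy)/f,1])
def at_z(C,p,z):
    o,d=ray(C,p); return o+d*(z-o[2])/d[2]
def tri(Cs,ps):
    A=np.zeros((3,3));b=np.zeros(3);
    for C,p in zip(Cs,ps):
        o,d=ray(C,p); d=d/np.linalg.norm(d); M=np.eye(3)-np.outer(d,d); A+=M;b+=M@o
    return np.linalg.solve(A,b)
def proj(C,X):
    f,cx,cy,E=C; x=E[:3,:3].T@(np.array(X)-E[:3,3]); return [f*x[0]/x[2]+cx,f*x[1]/x[2]+cy]
def snap(n,fn=None):
    C=cal(n); im=manip.snapshot(n)
    if fn: cv2.imwrite("pics/"+fn,cv2.cvtColor(im,cv2.COLOR_RGB2BGR))
    return C,im
E
python3 - <<'E'
from h import *
np.set_printoptions(precision=4,suppress=True)
for n in["side","top"]:
    C,im=snap(n,n+"0.png"); print(n,C[0],C[3])
    for q in["chamber","plate_grip","short_plate_grip","stain","beaker","eyepieces"]:
        z={"chamber":0,"plate_grip":.037,"short_plate_grip":.037,"stain":0,"beaker":0,"eyepieces":.3}[q]
        for r in manip.mark_of(n,q)[:4]: print(q,round(r["p"],2),np.round(r["position"]),at_z(C,r["position"],z))
print(manip.sense())
a=cv2.imread("pics/side0.png");b=cv2.imread("pics/top0.png")
E
```

```text
side 527.016191666374 [[ 0.9976  0.04   -0.0572  0.6249]
 [ 0.0682 -0.3867  0.9197 -1.3108]
 [ 0.0147 -0.9213 -0.3885  0.85  ]
 [ 0.      0.      0.      1.    ]]
chamber 0.91 [257. 306.] [0.4715 0.0434 0.    ]
plate_grip 0.56 [256. 260.] [0.4445 0.2744 0.037 ]
plate_grip 0.56 [278. 217.] [0.4873 0.6597 0.037 ]
short_plate_grip 0.98 [237. 362.] [ 0.4577 -0.2727  0.037 ]
stain 0.79 [309. 294.] [0.6273 0.1277 0.    ]
beaker 0.94 [304. 340.] [ 0.6185 -0.1167  0.    ]
beaker 0.51 [305. 296.] [0.6135 0.1167 0.    ]
beaker 0.38 [259. 310.] [0.4801 0.0192 0.    ]
eyepieces 0.81 [281. 224.] [ 0.5443 -0.0235  0.3   ]
top 494.92370210070385 [[-0.     -0.9989  0.0473  0.4304]
 [-1.      0.0002  0.0034  0.17  ]
 [-0.0034 -0.0473 -0.9989  1.9734]
 [ 0.      0.      0.      1.    ]]
chamber 0.67 [311. 219.] [0.4578 0.0303 0.    ]
plate_grip 0.88 [249. 227.] [0.428  0.2742 0.037 ]
plate_grip 0.75 [148. 214.] [0.4769 0.6683 0.037 ]
stain 0.44 [290. 174.] [0.6394 0.1121 0.    ]
beaker 0.76 [345. 180.] [ 0.6156 -0.1061  0.    ]
eyepieces 0.87 [395. 185.] [ 0.568  -0.2337  0.3   ]
{'t': 0.7, 'q': array([ 0.9955,  0.5275,  1.4327,  0.    ,  1.1814, -0.1785]), 'qd': array([ 0.0003, -0.0011, -0.0012, -0.0003, -0.0021,  0.0001]), 'tau': array([  0.0004, -44.2171, -17.8389,  -0.0002,   0.0007,   0.    ]), 'tcp_pos': array([0.2415, 0.5764, 0.2313]), 'tool_rot': array([0.1971, 0.9804, 0.    , 0.    ]), 'force': array([-0.0948, -0.0451,  0.7138]), 'ft_torque': array([-0.026 ,  0.0114, -0.0264]), 'gripper_force': 0.0, 'finger_gap': 1.0012315309507904}
```

View pics/top0.png

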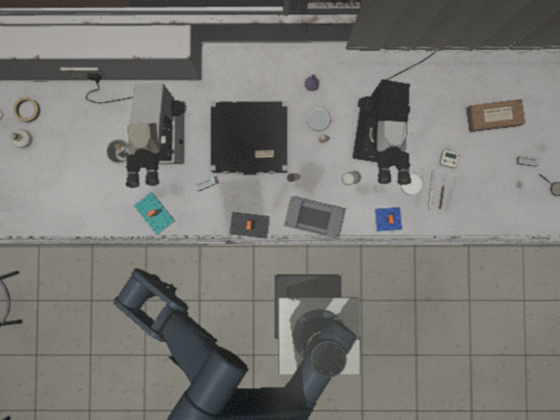

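View pics/side0.png

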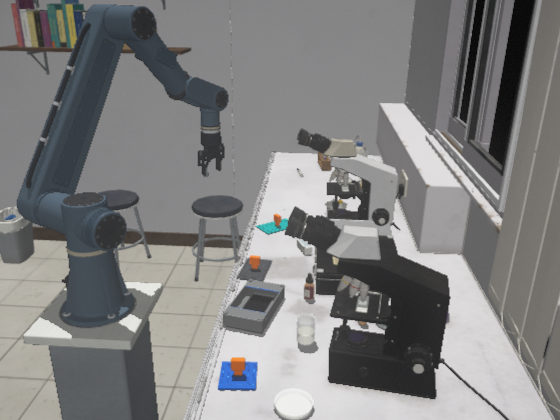

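The top view shows three candidates for the plate: a dark plate at (249,225), the turquoise look-alike at (153,213) and the short blue plate at (390,219). By the description, the dark steel one is the target. The chamber is at (315,216), the stain at (293,178) and the beaker at (350,179). In the side view the same three are at (255,268), (275,226) and (238,375).

Run:
```python
from h import *
np.set_printoptions(precision=4,suppress=True)
C,im=snap("top")
for q,z in[("chamber",.041),("plate_grip",.006)]:
    for m in manip.masks_of("top",q)[:3]:
        c=cv2.findNonZero(m["pixels"].astype(np.uint8)); b=cv2.boxPoints(cv2.minAreaRect(c))
        W=np.array([at_z(C,p,z)[:2] for p in b]); e=W[1:]-W[:-1]
        print(q,m["p"],m["position"],W.mean(0),[(np.linalg.norm(v),np.degrees(np.arctan2(v[1],v[0]))) for v in e[:2]])
s=manip.sense(); M=R.from_quat(s["tool_rot"]).as_matrix()
print(M.T@(np.array([.40,.272,.27])-s["tcp_pos"])*1000); print(manip.get_calibration("wrist"))
big=cv2.resize(cv2.cvtColor(im,cv2.COLOR_RGB2BGR)[190:250,210:290],None,fx=6,fy=6,interpolation=cv2.INTER_CUBIC);cv2.imwrite("pics/crop0.png",big)
```

```text
chamber 0.76 [310.1, 219.8] [0.4676 0.0269] [(np.float64(0.11726625025827661), np.float64(-12.39488623211613)), (np.float64(0.21608242633477084), np.float64(-102.3776348521841))]
plate_grip 0.92 [250.4, 224.9] [0.4365 0.2779] [(np.float64(0.09056950029660207), np.float64(-6.896120201728288)), (np.float64(0.14950779069933748), np.float64(-97.1290353763129))]
plate_grip 0.68 [152.8, 215.0] [0.4833 0.6571] [(np.float64(0.08792084136205539), np.float64(-51.045940543966964)), (np.float64(0.1488934190860566), np.float64(-140.97368815122644))]
[-263.8421 -219.5225  -38.6599]
{'fov_y': 60.83768313025577, 'cx': 272.24268524847236, 'cy': 210.81365894367352, 'tool_from_camera': array([[ 0.0009, -0.9599, -0.2804,  0.0729],
       [ 1.    ,  0.0005,  0.0015, -0.0004],
       [-0.0013, -0.2804,  0.9599, -0.1426],
       [ 0.    ,  0.    ,  0.    ,  1.    ]])}
```

View pics/crop0.png

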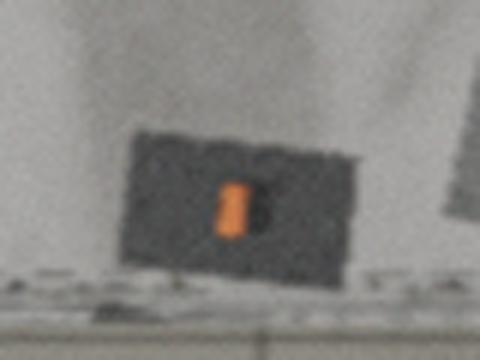

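The crop confirms a long dark steel plate whose orange grip is at crop pixel (234,210), about (249,225) in the image. Next I move over it and look with the wrist camera.

Request:
{"api": "step_arm", "payload": {
  "targets": "-35 -24 -5 8;-70 -48 -10 16;-105 -72 -15 24;-140 -96 -20 32;-175 -120 -24 40;-210 -144 -29 48;-240 -166 -29 56;-270 -185 -29 64;-296 -201 -29 72;-296 -201 -29 74;-296 -201 -29 74;-296 -201 -29 74",
  "gripper": 0,
  "squeeze": 25
}}

```text
t: 2.05
tcp_pos: [0.4366, 0.2767, 0.2603]
tool_rot: [0.747, 0.665, -0.0, -0.0]
force: [0.0, -0.4, -0.6]
finger_gap: 0.998
gripper_force: 0.0
```

```bash
cat > look.py <<'E'
from h import *
import sys
np.set_printoptions(precision=4,suppress=True)
C,im=snap("wrist",sys.argv[1])
for q,zm,z in[("chamber",.041,0),("plate_grip",.006,.037)]:
    for m in manip.mark_of("wrist",q)[:2]: print("mark",q,round(m["p"],2),np.round(m["position"]),at_z(C,m["position"],z))
    for m in manip.masks_of("wrist",q)[:2]:
        c=cv2.findNonZero(m["pixels"].astype(np.uint8)); P=c.reshape(-1,2)
        W=np.array([at_z(C,p,zm)[:2] for p in P[::7]],np.float32); r=cv2.minAreaRect(W*1000)
        b=cv2.boxPoints(r); e=b[1]-b[0]; print("mask",q,round(m["p"],2),r,"e0 yaw",np.degrees(np.arctan2(e[1],e[0])),np.linalg.norm(e),"px",P.min(0),P.max(0))
s=manip.sense(); M=R.from_quat(s["tool_rot"]).as_matrix()
print(s["t"],s["tcp_pos"],"yaw_y",np.degrees(np.arctan2(M[1,1],M[0,1])),"q",s["q"]);print(M)
E
python3 look.py w1.png
```

```text
mark chamber 0.59 [317. 359.] [0.4658 0.0204 0.    ]
mask chamber 0.6 ((477.27752685546875, 78.07613372802734), (143.88670349121094, 122.42333984375), 75.94947052001953) e0 yaw -14.050537 122.42329 px [270 281] [382 395]
mark plate_grip 0.69 [271. 177.] [0.4337 0.2782 0.037 ]
mask plate_grip 0.72 ((436.02001953125, 277.55743408203125), (150.3454132080078, 90.5382080078125), 82.26510620117188) e0 yaw -7.7348804 90.538185 px [231 102] [315 235]
2.3 [0.4364 0.2772 0.2603] yaw_y -6.646617701919492 q [0.3495 0.346  1.6657 0.     1.1299 0.4655]
[[ 0.1157  0.9933  0.    ]
 [ 0.9933 -0.1157  0.    ]
 [ 0.      0.     -1.    ]]
```

View pics/w1.png

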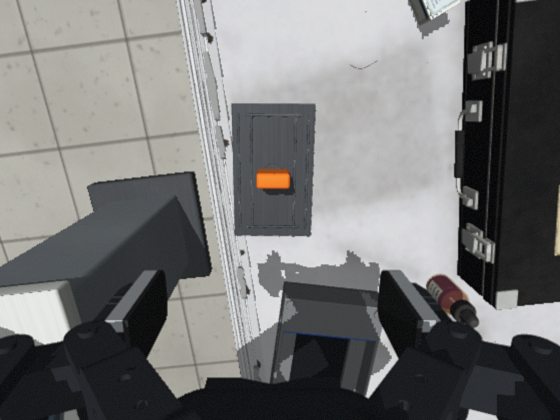

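The dark plate fills pixels (231–315, 102–235) with its grip at (273,180), and the chamber starts below it at row 281. Its measured centre is about (0.436, 0.278) with yaw −7.7°. I'll descend and grasp across the grip's 34 mm width.

Request:
{"api": "step_arm", "payload": {
  "targets": "0 0 40 1;0 0 80 1;0 0 120 1;0 0 160 1;0 0 195 1;0 0 220 1;0 0 234 1;0 0 241 1;0 0 241 1;0 0 241 1"
}}

```text
t: 3.3
tcp_pos: [0.4373, 0.2771, 0.0199]
tool_rot: [0.753, 0.658, 0.001, 0.0]
force: [-0.7, 0.5, 0.6]
finger_gap: 1.0
gripper_force: 0.0
```

Request:
{"api": "step_arm", "payload": {
  "targets": "0 0 0 0;0 0 0 0;0 0 0 0;0 0 0 0;0 0 0 0;0 0 0 0;0 0 0 0;0 0 0 0",
  "gripper": 1,
  "squeeze": 40
}}

```text
t: 4.1
tcp_pos: [0.4371, 0.2768, 0.02]
tool_rot: [0.753, 0.658, 0.0, 0.0]
force: [-0.2, 0.4, 5.9]
finger_gap: 0.391
gripper_force: 41.1
```

Gripped: the gap is about 33 mm, as expected. I'll lift and quarter-turn so the chamber shows unobstructed.

Request:
{"api": "step_arm", "payload": {
  "targets": "0 0 -10 0;0 0 -30 0;0 0 -60 0;0 0 -90 -8;0 0 -125 -16;0 0 -160 -24;0 0 -195 -32;0 0 -225 -40;0 0 -255 -48;0 0 -280 -56;0 0 -280 -64;0 0 -280 -72"
}}

```text
t: 5.3
tcp_pos: [0.4364, 0.2765, 0.3005]
tool_rot: [0.22, 0.976, 0.0, 0.001]
force: [0.0, -0.0, -1.9]
finger_gap: 0.389
gripper_force: 40.3
```

Request:
{"api": "step_arm", "payload": {
  "targets": "0 0 0 -8;0 0 0 -14;0 0 0 -14;0 0 0 -14"
}}

```text
t: 5.7
tcp_pos: [0.4363, 0.2764, 0.2992]
tool_rot: [0.103, 0.995, -0.0, -0.0]
force: [0.2, -0.8, -2.5]
finger_gap: 0.392
gripper_force: 40.3
```

```bash
python3 look.py w2.png
python3 - <<'E'
from h import *
for n in["top","side"]:
    C,im=snap(n,n+"2.png")
    for m in manip.mark_of(n,"chamber")[:1]: print(n,m["p"],at_z(C,m["position"],0))
    for m in manip.masks_of(n,"chamber")[:1]:
        W=np.array([at_z(C,p,.041)[:2] for p in cv2.findNonZero(m["pixels"].astype(np.uint8)).reshape(-1,2)],np.float32)*1000
        print(n,cv2.minAreaRect(W))
E
```

```text
mark chamber 0.69 [ 88. 231.] [0.4682 0.0234 0.    ]
mask chamber 0.6 ((464.57147216796875, 37.735633850097656), (211.3128204345703, 128.12904357910156), 77.00391387939453) e0 yaw -12.996091 128.12901 px [  0 183] [170 286]
mark plate_grip 0.83 [272. 297.] [0.5919 0.2439 0.037 ]
mask plate_grip 0.87 ((550.898681640625, 253.35031127929688), (250.02420043945312, 400.8890686035156), 78.85621643066406) e0 yaw -11.14378 400.8891 px [165  96] [377 382]
mask plate_grip 0.83 ((462.4801330566406, 599.10546875), (94.29779815673828, 43.136024475097656), 0.841497540473938) e0 yaw -89.15854 43.135998 px [521  90] [559 170]
5.95 [0.4367 0.2766 0.2993] yaw_y 78.22393748962457 q [ 0.3482  0.3019  1.6134 -0.      1.2266 -1.0171]
[[-0.979   0.2041 -0.0002]
 [ 0.2041  0.979  -0.0001]
 [ 0.0002 -0.0001 -1.    ]]
top 0.75 [0.46572829 0.03150583 0.        ]
top ((466.33392333984375, 24.17279052734375), (217.40382385253906, 122.16952514648438), 75.97264862060547)
side 0.81 [0.47503906 0.02207312 0.        ]
side ((471.6671447753906, -7.5258636474609375), (268.2810974121094, 138.99432373046875), 75.87171173095703)
```

View pics/w2.png

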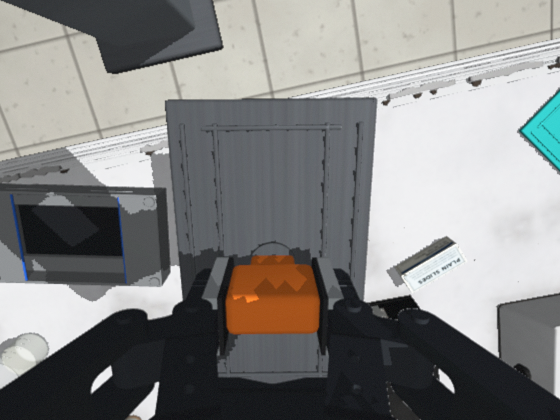

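The wrist view shows the chamber with its two blue lip edges at columns ~12–26 and ~119–126 (rows 195–285), clear of the held plate. I fit the opening from those.

Run:
```python
from h import *
np.set_printoptions(precision=4,suppress=True)
C=cal("wrist"); im=cv2.imread("pics/w2.png").astype(int)
b,g,r=im[...,0],im[...,1],im[...,2]
m=(b-np.maximum(r,g)>25)
m[:,165:]=0; m[:150]=0; m[320:]=0
n,l,st,c=cv2.connectedComponentsWithStats(cv2.dilate(m.astype(np.uint8),np.ones((5,3))))
for i in range(1,n):
    if st[i,4]>80:
        P=np.argwhere((l==i)&m)[:,::-1]; W=np.array([at_z(C,p,.0395)[:2] for p in P]); mu=W.mean(0)
        u=np.linalg.svd(W-mu)[2][0]; t=(W-mu)@u; A,B=mu+u*t.min(),mu+u*t.max()
        print(st[i],A,B,(A+B)/2,np.linalg.norm(A-B),np.degrees(np.arctan2(u[1],u[0])))
```

```text
[  9 192  20  91 520] [ 0.3996 -0.0237] [ 0.5064 -0.0493] [ 0.453  -0.0365] 0.10982600610945902 -13.434885387322653
[116 195  12  90 402] [0.428  0.0958] [0.5341 0.0706] [0.481  0.0832] 0.1090229658688403 -13.406604765768249
```

The lip-edge fits give 110 mm lengths 123 mm apart, so the chamber centre is (0.467, 0.0234) with long-axis yaw 76.6°. I'll carry the plate above it, offset 16 mm toward the +y end.

Request:
{"api": "step_arm", "payload": {
  "targets": "-8 -21 0 8.3;-16 -42 0 16.6;-24 -66 0 25;-32 -90 0 33.3;-40 -114 0 41.6;-48 -138 0 50;-56 -162 0 58.3;-64 -185 20 66.6;-72 -207 50 75;-82 -227 85 83.3;-82 -227 120 91.6;-82 -227 150 91.6",
  "squeeze": 25
}}

```text
t: 7.45
tcp_pos: [0.4712, 0.0368, 0.148]
tool_rot: [0.786, 0.619, 0.0, 0.0]
force: [0.0, -0.3, -2.1]
finger_gap: 0.396
gripper_force: 40.2
```

Request:
{"api": "step_arm", "payload": {
  "targets": "0 0 20 0;0 0 32 0;0 0 32 0;0 0 32 0"
}}

```text
t: 7.85
tcp_pos: [0.4714, 0.0376, 0.1175]
tool_rot: [0.784, 0.62, 0.0, 0.0]
force: [0.4, -0.2, -1.9]
finger_gap: 0.393
gripper_force: 40.1
```

```bash
cat > st.py <<'E'
from h import *
np.set_printoptions(precision=4,suppress=True)
s=manip.sense(); M=R.from_quat(s["tool_rot"]).as_matrix()
X=np.array([.2318,.9728,0]);Y=np.array([.9728,-.2318,0]); d=s["tcp_pos"]-np.array([.467,.0234,0])
print("t",s["t"],"chamber X,Y,z mm",d@X*1e3,d@Y*1e3,d[2]*1e3,"yaw_y",np.degrees(np.arctan2(M[1,1],M[0,1])),"F",s["force"],"q",s["q"])
E
python3 st.py; python3 -c "
from h import *
snap('wrist','w3.png')"
```

```text
t 7.85 chamber X,Y,z mm 14.875686721987671 1.0241039219406447 117.49487559730815 yaw_y -13.3401651346737 F [ 0.3777 -0.1858 -1.9384] q [-0.1572  0.5167  1.914  -0.      0.7106  0.0756]
```

View pics/w3.png

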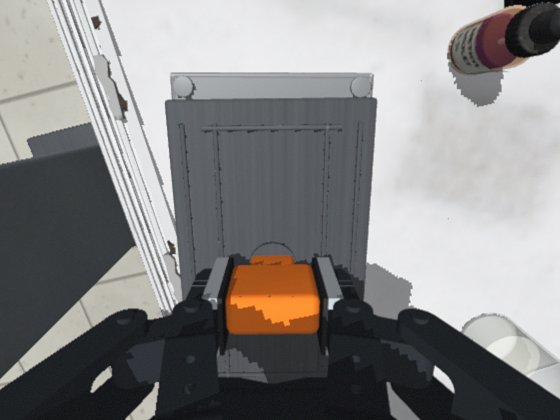

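The held plate (columns 166–376, top edge row 98) lines up with the chamber, whose far end shows at row 73. That back-projects to X = 105.6 mm against the expected 106. Now I lower so the +X end rests on its lip and the plate pivots in the pads.

Request:
{"api": "step_arm", "payload": {
  "targets": "0 -1 25 0;0 -1 45 0;0 -1 52 0;0 -1 54 0;0 -1 56 0;0 -1 58 0;0 -1 60 0;0 -1 62 0",
  "gripper": 1,
  "squeeze": 25
}}

```text
t: 8.7
tcp_pos: [0.4706, 0.0363, 0.0574]
tool_rot: [0.784, 0.621, -0.0, 0.002]
force: [-4.0, -10.6, 15.8]
finger_gap: 0.392
gripper_force: 42.9
```

Request:
{"api": "step_arm", "payload": {
  "targets": "0 0 1 0;0 0 2 0;0 0 3 0;0 0 4 0;0 0 5 0;0 0 5 0"
}}

```text
t: 9.3
tcp_pos: [0.4706, 0.0355, 0.0527]
tool_rot: [0.784, 0.621, -0.0, 0.002]
force: [-4.5, -13.3, 15.5]
finger_gap: 0.396
gripper_force: 43.8
```

```bash
python3 st.py; python3 -c "
from h import *
snap('wrist','w4.png');snap('side','s4.png')
a=cv2.imread('pics/w4.png');b=cv2.imread('pics/s4.png')[230:370,170:350]
b=cv2.resize(b,(540,420),interpolation=cv2.INTER_CUBIC)
cv2.imwrite('pics/c4.png',cv2.resize(np.hstack([a,b]),(800,305)))"
```

```text
t 9.3 chamber X,Y,z mm 12.613518795097356 0.688647246597103 52.71664507571637 yaw_y -13.181215788420436 F [ -4.5011 -13.306   15.472 ] q [-0.1601  0.6456  1.9541 -0.0061  0.5391  0.0752]
```

View pics/c4.png

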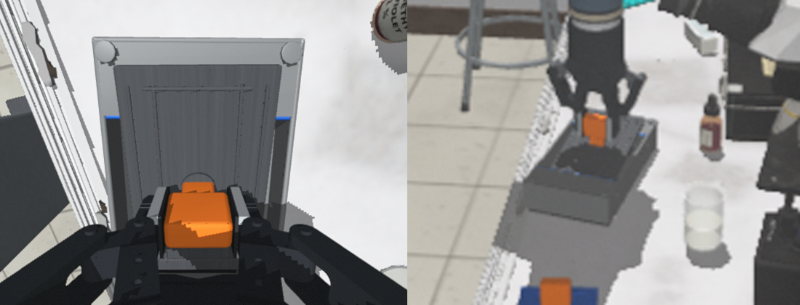

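The plate's +X end rests on its lip with the blue edge visible at (113,118) and (282,118) in the left half. From image scale the tilt is about 7–8° so far, and the stain and beaker are untouched. I continue the tilt.

Request:
{"api": "step_arm", "payload": {
  "targets": "0 0 1 0;0 0 2 0;0 0 3 0;0 0 4 0;0 0 5 0;0 0 6 0;0 0 6 0",
  "gripper": 1,
  "squeeze": 20
}}

```text
t: 10.1
tcp_pos: [0.4707, 0.035, 0.0471]
tool_rot: [0.784, 0.621, -0.0, 0.002]
force: [-6.1, -16.2, 18.7]
finger_gap: 0.388
gripper_force: 44.1
```

```bash
cat > tilt.py <<'E'
from h import *
import sys
# plate +X edge in wrist image: strongest dark/light row transition at cols 230..310
C,im=snap("wrist",sys.argv[1]); g=cv2.GaussianBlur(cv2.cvtColor(im,cv2.COLOR_RGB2GRAY),(1,5),0).astype(float)[:,225:315].mean(1)
d=np.diff(g)[40:200]; o=np.argsort(d)[:6]+40; print("edge rows",o,np.sort(d)[:6])
E
python3 st.py; python3 tilt.py w5.png
```

```text
t 10.1 chamber X,Y,z mm 12.167042650195773 0.9045337082733129 47.05378802711594 yaw_y -13.179098269306644 F [ -6.0813 -16.2181  18.6583] q [-0.1608  0.6575  1.9562 -0.0072  0.5246  0.0755]
edge rows [47 85 84 46 48 86] [-27.53333333 -26.4        -22.53333333 -19.93333333 -18.05555556
 -14.85555556]
```

Tilt is now about 12°, with the −X end at about z = 16 mm, below the lip underside. I slide it under the −X lip.

Request:
{"api": "step_arm", "payload": {
  "targets": "-4 0 0 0;-8 0 0 0;-12 0 0 0;-16 0 0 0;-20 0 0 0;-24 0 0 0;-28 0 0 0;-32 0 0 0;-35 0 0 0;-38 0 0 0;-38 0 0 0"
}}

```text
t: 11.25
tcp_pos: [0.4633, 0.0016, 0.0464]
tool_rot: [0.784, 0.62, 0.002, 0.002]
force: [2.6, 5.1, 9.9]
finger_gap: 0.393
gripper_force: 43.0
```

```bash
python3 st.py; python3 tilt.py w6.png; python3 -c "
from h import *
snap('side','s6.png')
a=cv2.imread('pics/w6.png');b=cv2.imread('pics/s6.png')[230:370,170:350]
b=cv2.resize(b,(540,420),interpolation=cv2.INTER_CUBIC)
cv2.imwrite('pics/c6.png',cv2.resize(np.hstack([a,b]),(800,305)))"
```

```text
t 11.25 chamber X,Y,z mm -22.0628578601562 1.494511959689987 46.423588815258015 yaw_y -13.343998134621282 F [2.6113 5.1441 9.9444] q [-0.2391  0.6538  1.9807  0.0021  0.5015 -0.0081]
edge rows [76 75 77 78 74 73] [-20.16666667 -20.         -19.82222222 -16.74444444 -16.51111111
 -10.86666667]
```

View pics/c6.png

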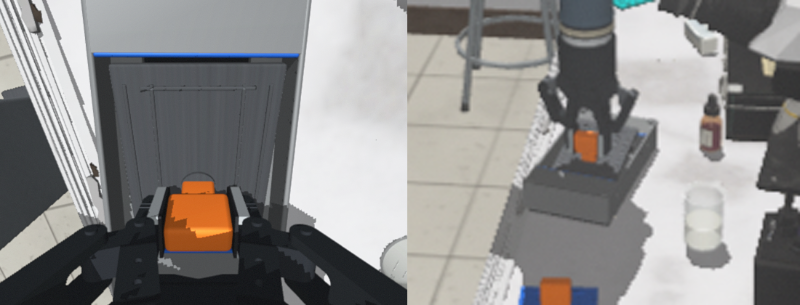

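The plate's +X end (row ~65 in the crop) has cleared the blue lip edge (row 55), the −X end is under its lip, and nothing else has been disturbed. Now I lower it to flat.

Request:
{"api": "step_arm", "payload": {
  "targets": "0 0 2 0;0 0 4 0;0 0 6 0;0 0 8 0;0 0 10 0;0 0 11 0;0 0 11 0"
}}

```text
t: 12.05
tcp_pos: [0.4633, 0.0011, 0.0349]
tool_rot: [0.784, 0.62, 0.002, 0.002]
force: [1.0, 4.0, 5.8]
finger_gap: 0.393
gripper_force: 45.1
```

```bash
python3 st.py; python3 tilt.py w7.png
```

```text
t 12.05 chamber X,Y,z mm -22.51750001278068 1.5711997203641348 34.91926691514608 yaw_y -13.339241291228165 F [1.0052 4.0007 5.806 ] q [-0.2399  0.6788  1.9843  0.0012  0.4733 -0.0081]
edge rows [71 72 73 74 70 75] [-19.33333333 -18.56666667 -18.33333333 -17.06666667 -16.04444444
 -11.64444444]
```

Request:
{"api": "step_arm", "payload": {
  "targets": "0 0 2 0;0 0 4 0;0 0 5 0;0 0 6 0;0 0 7 0;0 0 7 0"
}}

```text
t: 12.7
tcp_pos: [0.4633, 0.0011, 0.0288]
tool_rot: [0.785, 0.62, 0.002, 0.002]
force: [0.7, 4.2, 15.8]
finger_gap: 0.396
gripper_force: 47.0
```

```bash
python3 st.py; python3 tilt.py w8.png; python3 -c "
from h import *
snap('side','s8.png')
a=cv2.imread('pics/w8.png');b=cv2.imread('pics/s8.png')[230:370,170:350]
b=cv2.resize(b,(540,420),interpolation=cv2.INTER_CUBIC)
cv2.imwrite('pics/c8.png',cv2.resize(np.hstack([a,b]),(800,305)))"
```

```text
t 12.7 chamber X,Y,z mm -22.53397111851151 1.5570692587034278 28.83037791505488 yaw_y -13.358673562625784 F [ 0.6901  4.2431 15.8194] q [-0.2399  0.692   1.9863  0.0013  0.4579 -0.0079]
edge rows [69 72 71 70 68 73] [-18.02222222 -17.67777778 -17.5        -17.46666667 -14.47777778
 -14.04444444]
```

View pics/c8.png

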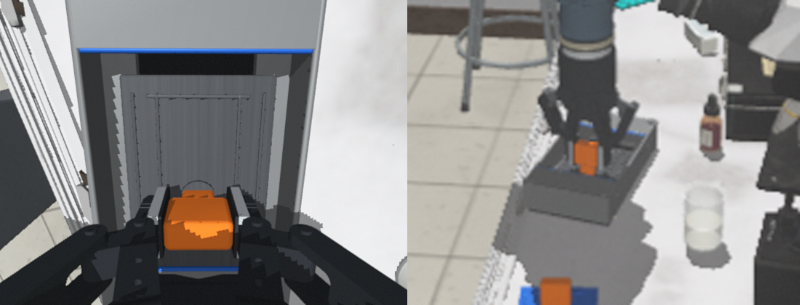

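The plate is down inside: its +X end (row 75) is below and short of the blue lip edge (row 50), the side ledges are visible either side, and the vertical force rises on seating. I ease the pressure and slide it +23 mm to centre.

Request:
{"api": "step_arm", "payload": {
  "targets": "0 0 -1 0;3 0 -1 0;6 0 -1 0;10 -1 -1 0;14 -1 -1 0;18 -1 -1 0;21 -1 -1 0;23 -1 -1 0;23 -1 -1 0;23 -1 0 0;23 -1 0 0"
}}

```text
t: 13.9
tcp_pos: [0.4669, 0.0227, 0.0288]
tool_rot: [0.784, 0.621, 0.001, 0.002]
force: [-2.0, -5.2, 21.8]
finger_gap: 0.39
gripper_force: 47.6
```

```bash
python3 st.py; python3 tilt.py w9.png; python3 -c "
from h import *
C,a=snap('wrist');b=cv2.imread('pics/w9.png')
for m in manip.mark_of('wrist','plate_grip')[:2]: print(m)
"
```

```text
t 13.9 chamber X,Y,z mm -0.7359405917262004 0.02753035137978322 28.776729389313104 yaw_y -13.250541151481263 F [-1.9977 -5.2225 21.8198] q [-0.1905  0.6941  1.9747 -0.0025  0.4688  0.0431]
edge rows [135 134 136 133 137 132] [-18.56666667 -18.35555556 -15.57777778 -14.74444444  -9.61111111
  -9.17777778]
{'position': [271.6, 304.0], 'p': 0.88}
```

Request:
{"api": "step_arm", "payload": {
  "targets": "0 0 -2 0;0 0 -2 0;0 0 -2 0;0 0 -2 0;0 0 -2 0",
  "gripper": 0.3
}}

```text
t: 14.55
tcp_pos: [0.4654, 0.0237, 0.028]
tool_rot: [0.784, 0.62, -0.0, -0.0]
force: [-0.4, -1.3, 0.2]
finger_gap: 0.694
gripper_force: 0.0
```

Request:
{"api": "step_arm", "payload": {
  "targets": "0 0 -10 0;0 0 -20 0;0 0 -40 0;0 0 -70 0;0 0 -110 0;10 0 -150 0;20 0 -190 0;30 0 -220 0;30 0 -220 0;30 0 -220 0"
}}

```text
t: 15.55
tcp_pos: [0.4722, 0.0529, 0.2494]
tool_rot: [0.784, 0.62, 0.001, 0.001]
force: [-0.8, -0.4, -0.9]
finger_gap: 0.699
gripper_force: 0.0
```

```bash
python3 st.py
python3 - <<'E'
from h import *
C,a=snap('wrist','w10.png'); D,b=snap('side','s10.png')
X=np.array([.2318,.9728,0]);Y=np.array([.9728,-.2318,0]);O=np.array([.467,.0234,0])
for n,Q in(('wrist',C),('side',D)):
  for m in manip.mark_of(n,'plate_grip')[:3]:
    d=at_z(Q,m['position'],.049)-O; print(n,m['p'],m['position'],d@X*1e3,d@Y*1e3)
a=cv2.imread('pics/w10.png');b=cv2.resize(cv2.imread('pics/s10.png')[230:370,170:350],(540,420),interpolation=cv2.INTER_CUBIC)
cv2.imwrite('pics/c10.png',cv2.resize(np.hstack([a,b]),(800,305)))
E
```

```text
t 15.55 chamber X,Y,z mm 29.95361391857131 -1.758581349762952 249.4254402658272 yaw_y -13.296935346244913 F [-0.8424 -0.4094 -0.9044] q [-0.124   0.3007  1.7763 -0.0002  1.0625  0.1082]
wrist 0.57 [271.4, 212.1] 0.017756247501079226 -3.609196169945819
side 0.87 [277.3, 219.5] 572.8302791290478 -112.467927993382
side 0.69 [255.0, 297.1] -9.43937852336307 5.057245054102908
side 0.62 [234.6, 362.8] -308.59053033668357 61.76855647817421
```

View pics/c10.png

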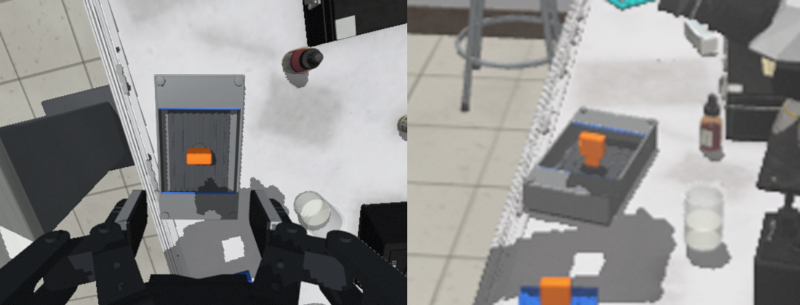

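Both blue lip edges (crop rows 109 and 192) have plate running under them. The orange grip sits at (199,157), and bottle and beaker stand undisturbed. I check centring and level numerically from the orange head.

Run:
```python
from h import *
np.set_printoptions(precision=1,suppress=True)
C=cal("wrist"); im=cv2.imread("pics/w10.png").astype(int); b,g,r=im[...,0],im[...,1],im[...,2]
X=np.array([.2318,.9728,0]);Y=np.array([.9728,-.2318,0]);O=np.array([.467,.0234,0])
f=lambda p,z:np.array([(at_z(C,p,z)-O)@X,(at_z(C,p,z)-O)@Y])*1e3
m=(b-np.maximum(r,g)>25); m[:120]=0;m[290:]=0;m[:,:200]=0;m[:,340:]=0
for lo,hi in((120,200),(200,290)):
    P=np.argwhere(m[lo:hi])[:,::-1]+[0,lo]; W=np.array([f(p,.0395) for p in P]); print("lip",len(P),W.mean(0),W.min(0),W.max(0))
o=(r-b>90)&(r>150); o[:150]=0;o[270:]=0;o[:,:230]=0;o[:,320:]=0
P=np.argwhere(o)[:,::-1]; print("orange px",P.min(0),P.max(0))
for row in range(P[:,1].min(),P[:,1].max()+1,2): q=P[P[:,1]==row]; print(row,q[:,0].min(),q[:,0].max(),round(im[row,q[:,0]].mean()),f([q[:,0].mean(),row],.064))
# expected corners of head when centred & level
for x in(-8,8):
    for z in(.034,.064):
        print(x,z,[np.round(proj(C,O+X*x/1e3+Y*y/1e3+[0,0,z])) for y in(-17,17)])
```

```text
lip 336 [60.3 -3.1] [ 59.1 -58.6] [62.  51.2]
lip 322 [-61.7  -6.3] [-64.  -58.4] [-60.2  50.5]
orange px [256 208] [290 225]
208 277 287 84 [8.6 4.9]
210 258 288 84 [ 6.6 -3.7]
212 257 290 130 [ 4.6 -3.6]
214 256 290 141 [ 2.6 -4. ]
216 256 290 140 [ 0.6 -4. ]
218 256 290 139 [-1.3 -4. ]
220 256 290 138 [-3.4 -4. ]
222 256 290 136 [-5.4 -4. ]
224 257 290 135 [-7.4 -3.5]
-8 0.034 [array([261., 215.]), array([293., 216.])]
-8 0.064 [array([259., 225.]), array([295., 225.])]
8 0.034 [array([260., 201.]), array([294., 201.])]
8 0.064 [array([259., 209.]), array([295., 209.])]
```

The grip is within about 1 mm of the midpoint between the lips along X and Y, the plate is level, and the gripper is open and clear. I'm handing in.

```bash
python3 -c "
from station import manip
print(manip.sign_off())"
```

```text
the job is handed in; nothing more can be done
None
```

The dark steel plate is back in the moist chamber and released. It lies flat on the ledges, within about 1 mm of centre, with both ends under the lips. The blue plate, stain bottle and beaker were not touched, and I handed the job in at about 16 s.

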